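Seal the damp box and shut its locked vent

TASK

Close the clay box up airtight: with the vent still open so that air can escape, press each of the four blue seal pads around the lid fully home; then press the red lock plate down and, holding it down, slide it away from the shutter as far as it goes and leave it there, and push the vent shutter fully shut. Press firmly but do not force anything, and leave the bowl, beaker and tile where they are.

Things in the scene. Friction and masses are not known exactly. Their poses are not given: they have to be found in the camera images.
- damp_box: Airtight box for damp clay, grey with an ivory lid, 200 mm (its x) by 280 mm (its y), lid face 100 mm up; fixed. Origin: centre of the underside, on the table; z up. On the lid: four blue seal pads around the edge, a dark-slotted vent, an aluminium shutter, a red lock. Seen with the box's -x side nearest you, the shutter shuts to the right (-y).
- seal_front_top (a point): Top centre of the blue seal pad on the lid's -x side (86 mm from the box's middle towards -x, 35 mm towards -y; long along box y). A 66 x 22 mm bar: raised, its top is 111 mm above the table and a yellow band shows below; home, its top is 103 mm up, 3 mm proud of the lid. It takes about 8 N and stays where left.
- seal_front (a joint): How far that pad is pressed down, m: 0 fully raised, 0.008 fully home against a hard stop; it starts somewhere from 0 to 0.003.
- seal_back_top (a point): Top centre of the blue seal pad on the lid's +x side (86 mm from the middle towards +x; long along box y). A 66 x 22 mm bar: raised, its top is 111 mm above the table and a yellow band shows below; home, its top is 103 mm up, 3 mm proud of the lid. It takes about 8 N and stays where left.
- seal_back (a joint): How far that pad is pressed down, m: 0 fully raised, 0.008 fully home against a hard stop; it starts somewhere from 0 to 0.003.
- seal_left_top (a point): Top centre of the blue seal pad on the lid's +y side (124 mm from the middle towards +y; long along box x). A 66 x 22 mm bar: raised, its top is 111 mm above the table and a yellow band shows below; home, its top is 103 mm up, 3 mm proud of the lid. It takes about 8 N and stays where left.
- seal_left (a joint): How far that pad is pressed down, m: 0 fully raised, 0.008 fully home against a hard stop; it starts somewhere from 0 to 0.003.
- seal_right_top (a point): Top centre of the blue seal pad on the lid's -y side (124 mm from the middle towards -y; long along box x). A 66 x 22 mm bar: raised, its top is 111 mm above the table and a yellow band shows below; home, its top is 103 mm up, 3 mm proud of the lid. It takes about 8 N and stays where left.
- seal_right (a joint): How far that pad is pressed down, m: 0 fully raised, 0.008 fully home against a hard stop; it starts somewhere from 0 to 0.003.
- lock_press (a point): Where to press the red lock plate: middle of its flat landing, 114 mm above the table at rest; at the start 24 mm from the box's middle towards -x and 35 mm towards +y. The plate, 44 mm (box x) by 60 mm (box y), sinks up to 6 mm on a spring (4 N at first, 8.5 N at its stop). While it is up a hidden tooth blocks sliding: hold it down 4 mm or more all the way.
- lock_ridge (a point): Middle of the top of the lock plate's ridge, a wall 7 mm thick and 12 mm high along the plate's -x edge; its inner face is 19 mm from the press point. A finger held down on the landing pushes against this face to slide the lock (about 3 N).
- lock (a joint): How far the lock is slid towards the box's -x, m: 0 locked (steel tongue in the shutter's notch), 0.022 free, at a hard stop. Green then shows where the plate stood; let go there, the plate springs up and stays.
- shutter_rib (a point): Centre of the top of the black rib on the shutter, 126 mm above the table; open, it is 30 mm from the box's middle towards +x and 35 mm towards +y. The rib is 44 mm (box x) by 10 mm (box y), 18 mm high, on an aluminium plate 56 by 66 mm whose top is 108 mm up. Push the rib's +y face towards the box's -y to shut it, about 5 N.
- shutter (a joint): How far the shutter is slid towards the box's -y, m: 0 open, 0.060 fully shut over the vent, against a hard stop. The lock's tongue stops it after about 2 mm while locked.
- bowl: White ceramic bowl, 110 mm across, 50 mm high, loose beside the box; a bystander. Origin: centre of the underside.
- beaker: White plastic beaker, 76 mm across, 95 mm high, loose beside the box; a bystander. Origin: centre of the underside.
- bisque_tile: Fired terracotta tile 100 x 100 x 10 mm lying flat beyond the box; a bystander. Origin: centre of the underside.
- vent (a point): Centre of the slotted vent in the lid's face, 100 mm above the table: 30 mm from the box's middle towards +x, 30 mm towards -y. The shutter covers it when shut.

How it is judged:
On the way, in this order (a step that is already met when the one before it is completed fails the run):
1. all four seal pads are pressed home while the shutter is still open (value of joint each of seal_front, seal_back, seal_left, seal_right above 0.0068 m and value of joint shutter below 0.008 m and value of joint lock below 0.012 m), for 0.1 s.
2. the lock is slid fully to its free end, the shutter not yet shut (value of joint lock above 0.0195 m and value of joint shutter below 0.03 m), for 0.1 s.
3. the shutter is fully shut (value of joint shutter above 0.058 m), for 0.2 s.
At the end, for the whole second after the job is handed in: All four seal pads are within 1.2 mm of fully home, the lock is within 2.5 mm of its free end, the shutter is within 2 mm of fully shut and at rest, and the bowl, beaker and tile are within 15 mm of where they started (value of joint each of seal_front, seal_back, seal_left, seal_right above 0.0068 m and value of joint lock above 0.0195 m and value of joint shutter above 0.058 m and velocity of joint shutter below 0.005 m/s and distance of each of bowl, beaker, bisque_tile from where it was at the start of the episode below 0.015 m); the robot touches nothing.
It fails at once if something on the box, or the box, is forced with more than 60 N (contact force between damp_box and anything else above 60 N).
It fails at once if a bystander is moved by more than 15 mm (distance of any of bowl, beaker, bisque_tile from where it was at the start of the episode above 0.015 m).
It also fails if it takes over 58 s, if anything falls off the work surface, if the arm or the gripper's body presses on something with over 40 N, if the wrist force passes 120 N, or if a joint passes its speed limit or range.

ROBOT

A 6-joint arm with a two-finger parallel gripper is mounted at the origin on the work surface. World frame = base frame: x ahead of the robot, y to its left, z up, the work surface at z = 0. Lengths are in m, angles in rad, forces in N, time in s.
With the tool pointing down it reaches from about 0.35 to 0.975 m from the base axis. Payload 4.9 kg.
Tool frame: the origin (TCP) lies midway between the tips of the shut fingers; the grasp point (between the pads) lies 19 mm behind it; z points along the fingers, y is the direction in which the jaws open and shut (so a half turn about z gives the same grasp; the last joint's range is limited). The gripper opens to 85 mm and grips with 20 to 120 N. Pads are 22 mm wide; open, the fingers measure 114 mm over their backs; the gripper's body (76 mm by 85 mm) begins 54 mm behind the grasp point. The pads swing forward as they close: fully open they stand 13 mm farther back than shut.
Start: joints at [-1.234, 0.053, 1.613, -0, 1.476, -0.119], TCP at [0.275, -0.561, 0.211] pointing down, gripper open.
Joint ranges: [-3.01, 3.01], [-1.01, 2.22], [0.06, 2.58], [-1.02, 4.17], [0.09, 2.62], [-3.14, 3.14]. Speed limits (rad/s): [2.57, 2.57, 3.14, 3.14, 3.14, 3.14].

INTERFACE

Orientations are given as a unit quaternion [w, x, y, z].
In Python, from plant import manip, cams gives the robot as it stands.
- The arm moves only by the tool jog_arm, never from a script. Its argument "targets" is a list of rows, each a list of 4 numbers: the shift along the tool's x, y, z in m, then the turn about the tool's z in degrees. A call has 1 to 5 rows; each row is the pose to reach, as a shift and turn from the pose commanded when the call began, along the tool's axes at that moment; what a row does not reach only later rows make up. A row lasts 1/12 s, in which the tool goes at most 41.7 mm and 7.16 degrees, less where a joint would pass 70% of its speed; a pose out of reach is approached as far as the arm can. A call with a gripper value outside its range is refused whole. "fingers" is the opening, from 0 (shut) to 1 (fully open), set as the call begins (left out, the last holds). The fingers move at their own pace and stop on an object; the grip force is fixed at half the most. Time passes only in rows, so rows that repeat a pose let the fingers close. It gives the time, the measured TCP pose, the force and the opening at its end, in the units of the state.
- manip.state(): the state, without advancing time (a new reading comes with each control period).
- cams.grab_frame(name): name is "side" or "top"; returns the picture (384x512x3 uint8, red, green, blue); there is no depth.
- cams.get_calibration(name): a dict with "camera_matrix" (3x3 intrinsics, pixels), "cam_to_world" (4x4, takes a point from camera to world coordinates). Camera axes: x right, y up, looking along -z (the intrinsics and any distortion apply to the point x, -y, -z); pixel columns grow to the right and rows downward; lengths in m; the calibration is good to about 2 mm. A picture is of the moment at which its call begins. get_calibration takes no time and is no camera call.
- manip.job_done(): hands the job in, once; it reports no verdict.
The state is a dict: "time": time; "joint_pos": joint angles; "joint_vel": joint speeds; "joint_efforts": joint torques, N m; "tool_pos": TCP position; "tool_rot": TCP orientation; "contact_force": force on the tool from outside, world axes, zero at the start; "ft_torque": the same for the moment, N m; "gripper_width": opening from 0.0 (shut) to 1.0 (fully open).
Only numpy, scipy, OpenCV 4.12 (cv2) and the standard library are available. Lean on these libraries where they do the work, as an engineer would, in place of code of your own. Each camera call takes 0.05 s, during which the arm holds its last target. There are 200 camera calls.

## Working session

There is one attempt and no reset: what is moved stays moved. The work goes in short steps, Python scripts to look and compute and a tool call to move; the robot and the scene stay as the last step left them, time stands still between calls to the robot, and variables do not carry over. Pictures are saved under pics/ and viewed, about 8 in all and at most 12, crops included, and the job is handed in when it is done.

Besides the shell and the picture viewer there is one more tool, called by a JSON object that holds its "method" and its "body", one argument or row to a line. jog_arm: Moves the arm, as the interface text tells. Its arguments: {"type":"object","properties":{"targets":{"type":"array"},"fingers":{"type":"number"}},"required":["targets"]}

```bash
mkdir -p pics; ls
python3 - <<'E'
from plant import manip, cams
import cv2
for n in("top","side"):
    cv2.imwrite(f"pics/{n}0.png",cams.grab_frame(n)[:,:,::-1]); c=cams.get_calibration(n); print(n,c)
print(manip.state())
E
```

```text
pics
top {'camera_matrix': array([[448.82371798,   0.        , 255.15728546],
       [  0.        , 448.82371798, 186.59171638],
       [  0.        ,   0.        ,   1.        ]]), 'cam_to_world': array([[-0.01788972,  0.97859341, -0.20502413,  0.38893804],
       [-0.99983723, -0.01798907,  0.00137945,  0.029366  ],
       [-0.00233827,  0.20501544,  0.97875595,  1.24994823],
       [ 0.        ,  0.        ,  0.        ,  1.        ]])}
side {'camera_matrix': array([[361.14757241,   0.        , 262.4362103 ],
       [  0.        , 361.14757241, 192.50935801],
       [  0.        ,   0.        ,   1.        ]]), 'cam_to_world': array([[-0.98588145,  0.11312313, -0.12345415,  0.50420048],
       [-0.16631584, -0.74702755,  0.64365277,  0.71022664],
       [-0.01941163,  0.6550977 ,  0.75529477,  0.88080536],
       [ 0.        ,  0.        ,  0.        ,  1.        ]])}
{'time': 0.1, 'joint_pos': array([-1.23398889e+00,  5.33073686e-02,  1.61415501e+00,  4.25449659e-06,
        1.47600850e+00, -1.18998429e-01]), 'joint_vel': array([-0.000809  , -0.00046912, -0.00492568, -0.00210978, -0.00144268,
       -0.0006372 ]), 'joint_efforts': array([-3.65291389e-04, -3.94910073e+01, -3.71360350e+01, -7.39865914e-05,
        3.97666823e-03, -2.67874320e-06]), 'tool_pos': array([ 0.27491778, -0.56061667,  0.20947676]), 'tool_rot': array([-9.33777166e-04,  9.74141954e-01,  2.25934882e-01, -9.99663572e-05]), 'contact_force': array([ 0.92342117,  0.44415355, -0.54442096]), 'ft_torque': array([ 0.04950854, -0.01222911,  0.03113031]), 'gripper_width': 1.0009453551465268}
```

View pics/top0.png

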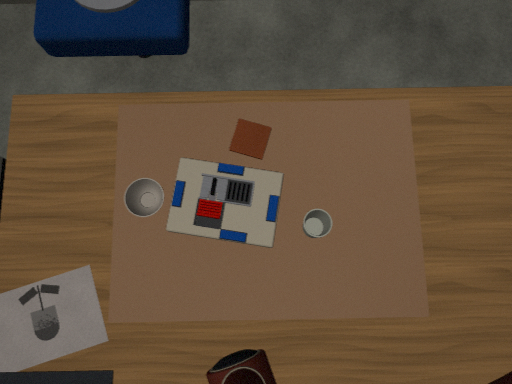

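View pics/side0.png

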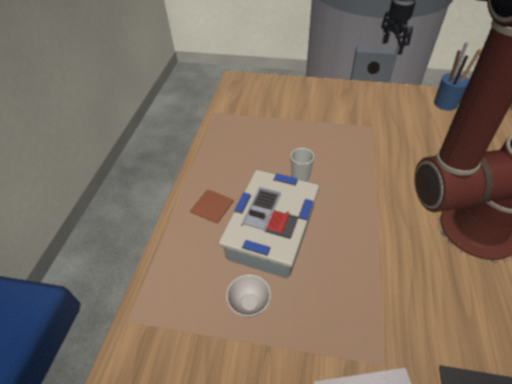

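The top view shows the box centred near (225,202), with blue pads at about (233,236) front, (231,169) back, (178,194) left and (273,208) right. The lock is at (209,212) and the shutter rib at (214,186). The bowl (144,198), beaker (317,223) and tile (250,138) are all clear of it. The side view agrees.

```bash
cat > h.py <<'E'
import numpy as np, cv2
from plant import manip, cams
B=dict(front=(-.086,-.035),back=(.086,0),left=(0,.124),right=(0,-.124))
def ray(n,px,z):
    c=cams.get_calibration(n);K=c["camera_matrix"];T=c["cam_to_world"]
    d=np.linalg.solve(K,[px[0],px[1],1]);d=T[:3,:3]@[d[0],-d[1],-d[2]];o=T[:3,3]
    return (o+d*(z-o[2])/d[2])
def blobs(img,lo,hi,amin=40):
    m=cv2.inRange(cv2.cvtColor(img,cv2.COLOR_RGB2HSV),lo,hi)
    n,_,s,c=cv2.connectedComponentsWithStats(m)
    return [(c[i],s[i]) for i in range(1,n) if s[i][4]>=amin]
def fit(P,Q):  # Q = R P + t, planar
    P=np.array(P);Q=np.array(Q);p=P-P.mean(0);q=Q-Q.mean(0)
    a=np.arctan2((p[:,0]*q[:,1]-p[:,1]*q[:,0]).sum(),(p*q).sum())
    R=np.array([[np.cos(a),-np.sin(a)],[np.sin(a),np.cos(a)]]);t=Q.mean(0)-R@P.mean(0)
    return a,t,Q-(P@R.T+t)
E
python3 - <<'E'
from h import *
for n,guess in(("top",dict(front=(233,236),back=(231,169),left=(178,194),right=(273,208))),("side",dict(front=(306,209),back=(243,203),left=(256,247),right=(286,180)))):
    img=cv2.imread(f"pics/{n}0.png")[:,:,::-1].copy()
    bl=blobs(img,(100,120,60),(125,255,255))
    P=[];Q=[]
    for k,g in guess.items():
        c,s=min(bl,key=lambda b:np.hypot(*(b[0]-g)));print(k,c.round(1),s[2:])
        P.append(B[k]);Q.append(ray(n,c,.108)[:2])
    a,t,r=fit(P,Q);print(n,np.degrees(a),t.round(4),(r*1e3).round(1).tolist())
    R=np.array([[np.cos(a),-np.sin(a)],[np.sin(a),np.cos(a)]])
    # lock check red
    for c,s in blobs(img,(0,200,100),(6,255,255),60): print('red',c,s[2:],(R.T@(ray(n,c,.114)[:2]-t)).round(4))
for nm,px in(("bowl",(144,198)),("beaker",(317,223)),("tile",(250,138))): print(nm,ray("top",px,.03).round(3))
E
```

```text
front [232.6 235.3] [ 26  12 219]
back [230.4 168.3] [ 26  11 197]
left [177.8 193.1] [ 13  25 203]
right [272.1 207.8] [ 12  26 212]
top -10.02134383819796 [0.5933 0.1068] [[0.1, -0.0], [0.3, 0.0], [-0.2, -0.4], [-0.1, 0.5]]
red [209.29801325 208.61258278] [ 26  19 302] [-0.0284  0.0349]
front [305.4 208.8] [ 12  18 117]
back [242.1 201.8] [ 13  17 105]
left [255.8 247. ] [ 25  13 158]
right [285.3 178.5] [21  8 93]
side -10.347777454514038 [0.5956 0.1102] [[0.5, 0.8], [0.5, -0.9], [-1.0, 0.1], [0.0, -0.0]]
bowl [0.618 0.335 0.03 ]
beaker [ 0.54  -0.139  0.03 ]
tile [0.786 0.04  0.03 ]
```

Both views agree: the box is at (0.594, 0.108) with yaw −10.1°, good to 2–3 mm. I'll shut the fingers, fly over to the right pad and align the tool x with the box x.

{"method": "jog_arm", "body": {
  "targets": [
    [0.17, -0.12, 0, 0],
    [0.17, -0.12, 0, 0],
    [0.17, -0.12, 0, 0],
    [0.17, -0.12, 0, 0],
    [0.17, -0.12, 0, 0]
  ],
  "fingers": 0
}}

```text
time: 0.52
tool_pos: [0.3752, -0.3766, 0.21]
tool_rot: [-0.0, 0.974, 0.226, -0.0]
contact_force: [1.0, -0.4, 0.1]
gripper_width: 0.303
```

{"method": "jog_arm", "body": {
  "targets": [
    [0.17, -0.12, 0, 0],
    [0.17, -0.12, 0, 0],
    [0.17, -0.12, 0, 0],
    [0.17, -0.12, 0, 0],
    [0.17, -0.12, 0, 0]
  ]
}}

```text
time: 0.93
tool_pos: [0.4751, -0.1939, 0.2103]
tool_rot: [-0.0, 0.974, 0.226, -0.0]
contact_force: [-0.8, -0.6, 0.1]
gripper_width: 0.007
```

{"method": "jog_arm", "body": {
  "targets": [
    [0.167, -0.12, 0, 36.2],
    [0.167, -0.12, 0, 36.2],
    [0.167, -0.12, 0, 36.2],
    [0.167, -0.12, 0, 36.2],
    [0.167, -0.12, 0, 36.2]
  ]
}}

```text
time: 1.35
tool_pos: [0.5641, -0.0283, 0.2102]
tool_rot: [0.0, 0.998, -0.057, -0.0]
contact_force: [0.3, 0.5, 0.8]
gripper_width: 0.004
```

{"method": "jog_arm", "body": {
  "targets": [
    [0, 0, 0.04, 0.4],
    [0, 0, 0.08, 0.4],
    [0, 0, 0.08, 0.4]
  ]
}}

```text
time: 1.6
tool_pos: [0.5576, -0.0282, 0.121]
tool_rot: [-0.001, 0.998, -0.057, -0.008]
contact_force: [-1.8, 0.8, -1.9]
gripper_width: -0.001
```

```bash
cat >> h.py <<'E'
POSE=(.594,.108,-10.1)
T=dict({k:v+(.111,) for k,v in B.items()},lock=(-.024,.035,.114),rib=(.03,.062,.113))
def where(*names,pose=None):
    x,y,a=pose or POSE;a=np.radians(a)
    s=manip.state();q=s["tool_rot"];w=2*np.arctan2(q[2],q[1])
    R=np.array([[np.cos(a),-np.sin(a)],[np.sin(a),np.cos(a)]]);p=R.T@(s["tool_pos"][:2]-[x,y])
    print("t",s["time"],"box xy mm",(p*1e3).round(1),"z",round(s["tool_pos"][2]*1e3,1),"yaw err",round(np.degrees(w-a),2),"F",s["contact_force"].round(1))
    for n in names:
        d=np.array(T[n][:2])-p; print(n,"tool shift mm",(d[0]*1e3).round(1),(-d[1]*1e3).round(1),"down",round((s["tool_pos"][2]-T[n][2])*1e3,1))
E
python3 -c "
from h import *
where('right')
for n in ('top','side'):
    i=cams.grab_frame(n)[:,:,::-1]
    c={'top':(160,150,300,260),'side':(200,120,340,280)}[n]
    i=i[c[1]:c[3],c[0]:c[2]]
    cv2.imwrite(f'pics/{n}1.png',cv2.resize(i,None,fx=4,fy=4,interpolation=cv2.INTER_CUBIC) if n=='top' else cv2.resize(i,None,fx=3.5,fy=3.5))"
```

```text
t 1.6 box xy mm [ -11.9 -140.4] z 121.0 yaw err 3.53 F [-1.8  0.8 -1.9]
right tool shift mm 11.9 -16.4 down 10.0
```

View pics/side1.png

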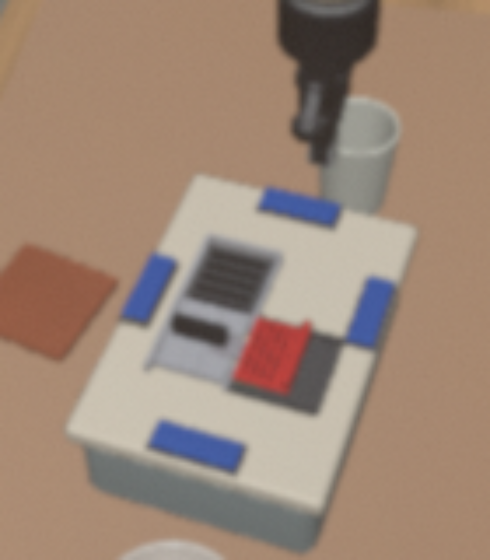

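The side crop shows the closed tip near (320,155), just off the lid's −y edge and beside the right pad at (300,207). That matches the computed offset. I'll centre it and correct the yaw.

{"method": "jog_arm", "body": {
  "targets": [
    [0.006, -0.008, 0, 3.5],
    [0.011, -0.017, 0, 3.5],
    [0.011, -0.017, 0, 3.5],
    [0.011, -0.017, 0, 3.5]
  ]
}}

```text
time: 2.03
tool_pos: [0.5782, -0.0148, 0.1331]
tool_rot: [0.0, 0.996, -0.088, 0.002]
contact_force: [-0.5, -0.4, 0.4]
gripper_width: -0.002
```

```bash
python3 -c "
from h import *
where('right')"
```

```text
t 2.0333 box xy mm [   6.  -123.7] z 133.1 yaw err 0.02 F [-0.5 -0.4  0.4]
right tool shift mm -6.0 0.3 down 22.1
```

{"method": "jog_arm", "body": {
  "targets": [
    [-0.005, 0, 0.008, 0],
    [-0.005, 0, 0.016, 0],
    [-0.005, 0, 0.02, 0],
    [-0.005, 0, 0.024, 0],
    [-0.005, 0, 0.026, 0]
  ]
}}

```text
time: 2.45
tool_pos: [0.571, -0.0138, 0.1033]
tool_rot: [-0.0, 0.996, -0.089, -0.001]
contact_force: [0.5, 0.5, -0.1]
gripper_width: 0.0
```

{"method": "jog_arm", "body": {
  "targets": [
    [0, 0, 0.001, 0],
    [0, 0, 0.002, 0],
    [0, 0, 0.003, 0],
    [0, 0, 0.003, 0]
  ]
}}

```text
time: 2.78
tool_pos: [0.5719, -0.0138, 0.1017]
tool_rot: [0.0, 0.996, -0.089, 0.0]
contact_force: [-0.5, -0.5, 0.4]
gripper_width: -0.0
```

```bash
python3 -c "
from h import *
where('right')"
```

```text
t 2.7833 box xy mm [  -0.4 -123.8] z 101.7 yaw err -0.06 F [-0.5 -0.5  0.4]
right tool shift mm 0.4 0.2 down -9.3
```

{"method": "jog_arm", "body": {
  "targets": [
    [0, 0, 0.001, 0],
    [0, 0, 0.002, 0],
    [0, 0, 0.003, 0],
    [0, 0, 0.003, 0]
  ]
}}

```text
time: 3.12
tool_pos: [0.5717, -0.0137, 0.0984]
tool_rot: [-0.0, 0.996, -0.089, -0.0]
contact_force: [-0.3, -0.6, -0.9]
gripper_width: -0.002
```

```bash
python3 -c "
from h import *
where('right')
i=cams.grab_frame('side')[:,:,::-1][120:260,220:340]
cv2.imwrite('pics/side2.png',cv2.resize(i,None,fx=4,fy=4,interpolation=cv2.INTER_CUBIC))"
```

```text
t 3.1167 box xy mm [  -0.6 -123.8] z 98.4 yaw err -0.06 F [-0.3 -0.6 -0.9]
right tool shift mm 0.6 0.2 down -12.6
```

View pics/side2.png

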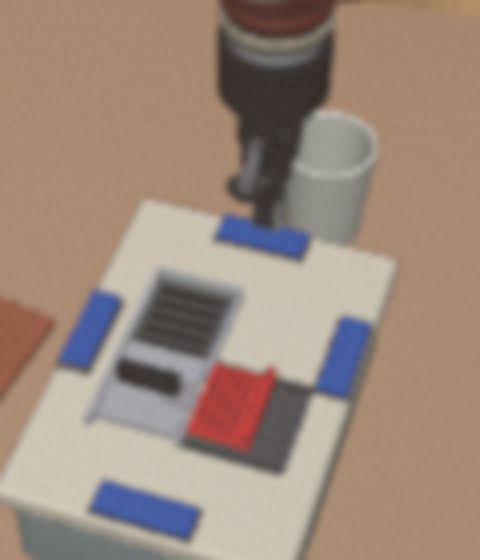

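```bash
python3 -c "
from h import *
s=manip.state()
def proj(n,P):
    c=cams.get_calibration(n);K=c['camera_matrix'];T=np.linalg.inv(c['cam_to_world']);p=T[:3,:3]@P+T[:3,3];p=K@[p[0],-p[1],-p[2]];return p[:2]/p[2]
a=np.radians(-10.1);R=np.array([[np.cos(a),-np.sin(a)],[np.sin(a),np.cos(a)]])
for dz in (0,.01,.02): print(proj('side',s['tool_pos']+[0,0,dz]).round(1))
for k in('right','left','back','front'): print(k,proj('side',np.r_[R@B[k]+[.594,.108],.111]).round(1))
i=cams.grab_frame('top')[:,:,::-1]
cv2.imwrite('pics/top2.png',cv2.resize(i[140:260,190:310],None,fx=5,fy=5,interpolation=cv2.INTER_CUBIC))
"
```

```text
[285.8 180.3]
[285.9 178. ]
[286.  175.6]
right [285.8 177.3]
left [256.4 245.6]
back [242.8 201. ]
front [306.3 207.3]
```

View pics/top2.png

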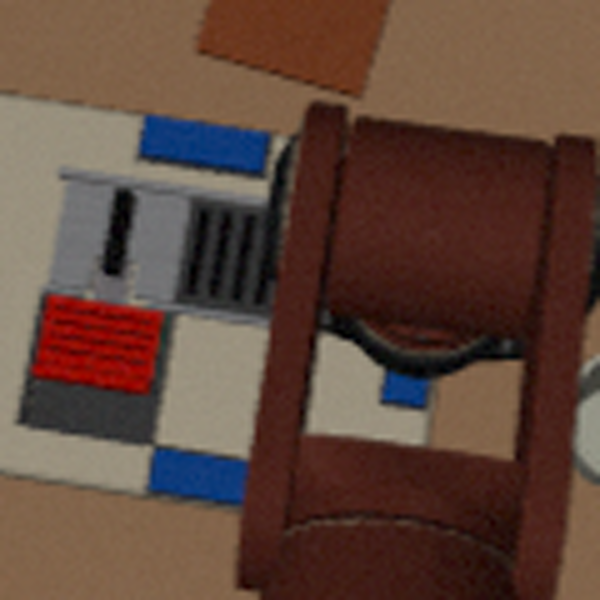

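The top view is blocked by the arm. In the side view the tip is near image (286,177), higher than the reported TCP projects (286,180). With no force felt either, the real tip is still above the pad, so I'll step down and watch the force.

{"method": "jog_arm", "body": {
  "targets": [
    [0, 0, 0.001, 0],
    [0, 0, 0.002, 0],
    [0, 0, 0.003, 0],
    [0, 0, 0.003, 0]
  ]
}}

```text
time: 3.55
tool_pos: [0.5716, -0.0137, 0.0953]
tool_rot: [-0.0, 0.996, -0.089, -0.0]
contact_force: [-0.1, -0.1, 0.3]
gripper_width: 0.001
```

{"method": "jog_arm", "body": {
  "targets": [
    [0, 0, 0.001, 0],
    [0, 0, 0.002, 0],
    [0, 0, 0.002, 0]
  ]
}}

```text
time: 3.8
tool_pos: [0.5716, -0.0137, 0.0933]
tool_rot: [-0.0, 0.996, -0.089, -0.0]
contact_force: [0.0, 0.1, -0.0]
gripper_width: -0.004
```

```bash
python3 -c "
from h import *
i=cams.grab_frame('side')[:,:,::-1]
a=cv2.resize(i[140:200,250:330],None,fx=9,fy=9,interpolation=cv2.INTER_CUBIC)
a=cv2.convertScaleAbs(a,alpha=1.6)
cv2.imwrite('pics/side3.png',a)"
```

```text
(no output)
```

View pics/side3.png

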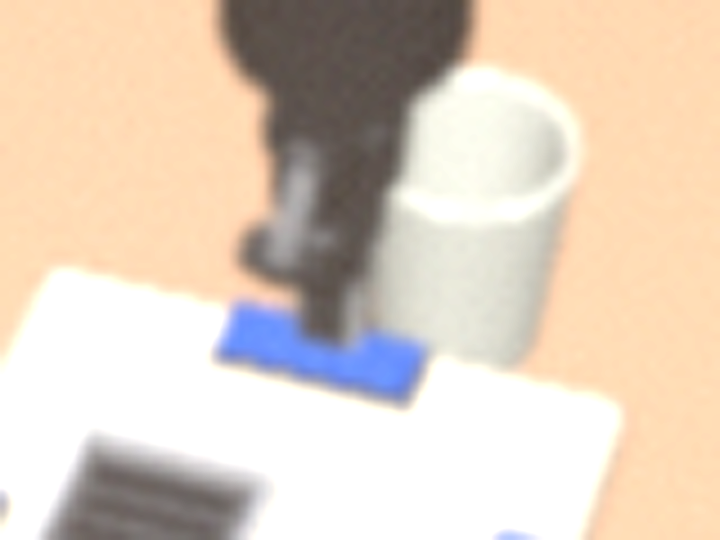

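The tip at crop (325,343), image (286,178), covers the middle of the right pad, so it's above the pad. The tip sits roughly 10 mm or more higher than the reported TCP. I'll keep going down by feel.

{"method": "jog_arm", "body": {
  "targets": [
    [0, 0, 0.001, 0],
    [0, 0, 0.002, 0],
    [0, 0, 0.003, 0],
    [0, 0, 0.003, 0]
  ]
}}

```text
time: 4.18
tool_pos: [0.5716, -0.0137, 0.0903]
tool_rot: [-0.0, 0.996, -0.089, -0.0]
contact_force: [0.1, -0.0, 0.8]
gripper_width: 0.001
```

{"method": "jog_arm", "body": {
  "targets": [
    [0, 0, 0.001, 0],
    [0, 0, 0.002, 0],
    [0, 0, 0.002, 0]
  ]
}}

```text
time: 4.43
tool_pos: [0.5716, -0.0137, 0.0883]
tool_rot: [-0.0, 0.996, -0.089, -0.0]
contact_force: [0.6, 0.4, -0.6]
gripper_width: 0.007
```

{"method": "jog_arm", "body": {
  "targets": [
    [0, 0, 0.001, 0],
    [0, 0, 0.002, 0],
    [0, 0, 0.002, 0]
  ]
}}

```text
time: 4.68
tool_pos: [0.5719, -0.0137, 0.0877]
tool_rot: [0.0, 0.996, -0.089, -0.0]
contact_force: [-2.9, 0.1, 5.4]
gripper_width: -0.0
```

{"method": "jog_arm", "body": {
  "targets": [
    [0, 0, 0.001, 0],
    [0, 0, 0.002, 0],
    [0, 0, 0.002, 0]
  ]
}}

```text
time: 4.93
tool_pos: [0.5719, -0.0137, 0.086]
tool_rot: [0.0, 0.996, -0.089, -0.0]
contact_force: [-3.3, 0.9, 6.9]
gripper_width: 0.004
```

```bash
python3 -c "
from h import *
where('right')
i=cams.grab_frame('side')[:,:,::-1]
a=cv2.resize(i[140:200,250:330],None,fx=9,fy=9,interpolation=cv2.INTER_CUBIC)
cv2.imwrite('pics/side4.png',cv2.convertScaleAbs(a,alpha=1.3))"
```

```text
t 4.9333 box xy mm [  -0.4 -123.7] z 86.0 yaw err -0.06 F [-3.3  0.9  6.9]
right tool shift mm 0.4 0.3 down -25.0
```

View pics/side4.png

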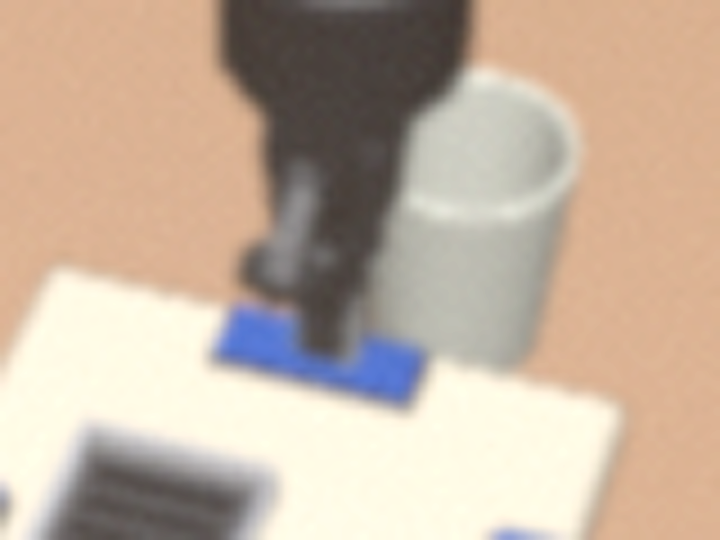

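The tip is on the pad now, with 5–7 N from reported z≈88. So the reported z reads about 22 mm low against the tip, and I'll press by force until the hard stop shows.

{"method": "jog_arm", "body": {
  "targets": [
    [0, 0, 0.001, 0],
    [0, 0, 0.002, 0],
    [0, 0, 0.002, 0]
  ]
}}

```text
time: 5.23
tool_pos: [0.5719, -0.0137, 0.084]
tool_rot: [0.0, 0.996, -0.089, -0.0]
contact_force: [-4.2, 0.5, 6.5]
gripper_width: 0.002
```

{"method": "jog_arm", "body": {
  "targets": [
    [0, 0, 0.001, 0],
    [0, 0, 0.002, 0],
    [0, 0, 0.002, 0]
  ]
}}

```text
time: 5.48
tool_pos: [0.5719, -0.0137, 0.0823]
tool_rot: [0.0, 0.996, -0.089, -0.0]
contact_force: [-4.3, 1.4, 8.0]
gripper_width: 0.001
```

{"method": "jog_arm", "body": {
  "targets": [
    [0, 0, 0.001, 0],
    [0, 0, 0.001, 0]
  ]
}}

```text
time: 5.65
tool_pos: [0.5719, -0.0138, 0.0823]
tool_rot: [0.0, 0.996, -0.088, -0.0]
contact_force: [-6.7, 1.1, 12.6]
gripper_width: 0.001
```

{"method": "jog_arm", "body": {
  "targets": [
    [0, 0, 0.001, 0],
    [0, 0, 0.002, 0],
    [0, 0, 0.002, 0]
  ]
}}

```text
time: 5.9
tool_pos: [0.572, -0.0138, 0.0822]
tool_rot: [0.0, 0.996, -0.088, -0.001]
contact_force: [-11.8, 1.1, 22.1]
gripper_width: 0.004
```

{"method": "jog_arm", "body": {
  "targets": [
    [0, 0, -0.01, 0],
    [0, 0, -0.03, 0],
    [0, 0, -0.035, 0],
    [0, 0, -0.035, 0]
  ]
}}

```text
time: 6.23
tool_pos: [0.5735, -0.014, 0.1149]
tool_rot: [0.0, 0.996, -0.089, 0.002]
contact_force: [0.7, -1.2, 0.5]
gripper_width: 0.0
```

```bash
python3 -c "
from h import *
where('back','front')"
```

```text
t 6.2333 box xy mm [   1.2 -123.7] z 114.9 yaw err -0.07 F [ 0.7 -1.2  0.5]
back tool shift mm 84.8 -123.7 down 3.9
front tool shift mm -87.2 -88.7 down 3.9
```

The right pad is home: reported z stopped at 82.2 while the force climbed to 25 N. Next is the front pad.

{"method": "jog_arm", "body": {
  "targets": [
    [-0.03, -0.03, 0, 0],
    [-0.06, -0.06, 0, 0],
    [-0.087, -0.089, 0, 0],
    [-0.087, -0.089, 0.005, 0],
    [-0.087, -0.089, 0.013, 0]
  ]
}}

```text
time: 6.65
tool_pos: [0.5012, 0.0906, 0.0991]
tool_rot: [0.0, 0.996, -0.087, 0.0]
contact_force: [-0.2, -0.5, -0.1]
gripper_width: 0.005
```

{"method": "jog_arm", "body": {
  "targets": [
    [0, 0, 0.004, 0],
    [0, 0, 0.007, 0],
    [0, 0, 0.009, 0],
    [0, 0, 0.011, 0],
    [0, 0, 0.013, 0]
  ]
}}

```text
time: 7.07
tool_pos: [0.5024, 0.0884, 0.087]
tool_rot: [0.0, 0.996, -0.089, -0.0]
contact_force: [-3.4, -0.5, 7.7]
gripper_width: -0.003
```

{"method": "jog_arm", "body": {
  "targets": [
    [0, 0, 0.002, 0],
    [0, 0, 0.004, 0],
    [0, 0, 0.006, 0],
    [0, 0, 0.006, 0]
  ]
}}

```text
time: 7.4
tool_pos: [0.5024, 0.0884, 0.0823]
tool_rot: [0.0, 0.996, -0.089, -0.0]
contact_force: [-4.3, -2.0, 8.3]
gripper_width: 0.003
```

```bash
python3 -c "
from h import *
where('back','front')"
```

```text
t 7.4 box xy mm [-86.7 -35.3] z 82.3 yaw err -0.1 F [-4.3 -2.   8.3]
back tool shift mm 172.7 -35.3 down -28.7
front tool shift mm 0.7 -0.3 down -28.7
```

{"method": "jog_arm", "body": {
  "targets": [
    [0, 0, 0.001, 0],
    [0, 0, 0.002, 0],
    [0, 0, 0.003, 0],
    [0, 0, 0.003, 0]
  ]
}}

```text
time: 7.73
tool_pos: [0.5025, 0.0884, 0.0821]
tool_rot: [0.001, 0.996, -0.089, -0.001]
contact_force: [-14.7, -2.5, 23.1]
gripper_width: -0.0
```

The front pad is home as well (stop at 82.1, 27 N). On to the left pad, lifting clear of the ridge and rib.

{"method": "jog_arm", "body": {
  "targets": [
    [0, 0, -0.025, 0],
    [0, 0, -0.05, 0],
    [0.02, -0.036, -0.05, 0],
    [0.037, -0.069, -0.05, 0],
    [0.055, -0.102, -0.05, 0]
  ]
}}

```text
time: 8.15
tool_pos: [0.5759, 0.1806, 0.1292]
tool_rot: [-0.0, 0.996, -0.089, 0.002]
contact_force: [0.4, -0.9, -0.0]
gripper_width: 0.001
```

{"method": "jog_arm", "body": {
  "targets": [
    [0.018, -0.034, 0, 0],
    [0.031, -0.057, 0, 0],
    [0.031, -0.057, 0.01, 0],
    [0.031, -0.057, 0.02, 0],
    [0.031, -0.057, 0.03, 0]
  ]
}}

```text
time: 8.57
tool_pos: [0.6141, 0.2297, 0.0961]
tool_rot: [0.0, 0.996, -0.089, -0.001]
contact_force: [-1.4, -1.1, 0.7]
gripper_width: 0.003
```

```bash
python3 -c "
from h import *
where('back','left')"
```

```text
t 8.5667 box xy mm [ -1.5 123.4] z 96.1 yaw err -0.09 F [-1.4 -1.1  0.7]
back tool shift mm 87.5 123.4 down -14.9
left tool shift mm 1.5 -0.6 down -14.9
```

Command z is about 96.5 and the target is about 76.5, with slow steps.

{"method": "jog_arm", "body": {
  "targets": [
    [0, 0, 0.004, 0],
    [0, 0, 0.007, 0],
    [0, 0, 0.009, 0],
    [0, 0, 0.011, 0],
    [0, 0, 0.013, 0]
  ]
}}

```text
time: 8.98
tool_pos: [0.6143, 0.2298, 0.0864]
tool_rot: [0.0, 0.996, -0.089, -0.0]
contact_force: [-5.5, -2.8, 7.0]
gripper_width: 0.002
```

{"method": "jog_arm", "body": {
  "targets": [
    [0, 0, 0.002, 0],
    [0, 0, 0.004, 0],
    [0, 0, 0.005, 0],
    [0, 0, 0.006, 0],
    [0, 0, 0.006, 0]
  ]
}}

```text
time: 9.4
tool_pos: [0.6146, 0.2299, 0.0823]
tool_rot: [0.001, 0.996, -0.089, -0.0]
contact_force: [-8.5, -4.6, 12.6]
gripper_width: -0.002
```

{"method": "jog_arm", "body": {
  "targets": [
    [0, 0, 0.001, 0],
    [0, 0, 0.002, 0],
    [0, 0, 0.002, 0]
  ]
}}

```text
time: 9.65
tool_pos: [0.6146, 0.2299, 0.0822]
tool_rot: [0.001, 0.996, -0.089, -0.0]
contact_force: [-12.8, -4.6, 21.4]
gripper_width: 0.0
```

{"method": "jog_arm", "body": {
  "targets": [
    [0, 0, -0.025, 0],
    [0, 0, -0.05, 0],
    [0.021, 0.03, -0.05, 0],
    [0.042, 0.06, -0.05, 0],
    [0.063, 0.09, -0.05, 0]
  ]
}}

```text
time: 10.07
tool_pos: [0.6618, 0.1301, 0.1287]
tool_rot: [-0.0, 0.996, -0.088, 0.002]
contact_force: [1.0, -0.2, -0.1]
gripper_width: 0.002
```

{"method": "jog_arm", "body": {
  "targets": [
    [0.023, 0.034, 0, 0],
    [0.023, 0.034, 0.01, 0],
    [0.023, 0.034, 0.02, 0],
    [0.023, 0.034, 0.03, 0]
  ]
}}

```text
time: 10.4
tool_pos: [0.6773, 0.0931, 0.0963]
tool_rot: [-0.0, 0.996, -0.089, 0.0]
contact_force: [-0.8, 0.3, -0.8]
gripper_width: -0.004
```

```bash
python3 -c "
from h import *
where('back','left')"
```

```text
t 10.4 box xy mm [84.7 -0. ] z 96.3 yaw err -0.12 F [-0.8  0.3 -0.8]
back tool shift mm 1.3 -0.0 down -14.7
left tool shift mm -84.7 -124.0 down -14.7
```

{"method": "jog_arm", "body": {
  "targets": [
    [0, 0, 0.004, 0],
    [0, 0, 0.007, 0],
    [0, 0, 0.009, 0],
    [0, 0, 0.011, 0],
    [0, 0, 0.013, 0]
  ]
}}

```text
time: 10.82
tool_pos: [0.6765, 0.0943, 0.0851]
tool_rot: [0.001, 0.996, -0.088, -0.001]
contact_force: [-4.4, -1.0, 7.8]
gripper_width: -0.003
```

{"method": "jog_arm", "body": {
  "targets": [
    [0, 0, 0.002, 0],
    [0, 0, 0.004, 0],
    [0, 0, 0.006, 0],
    [0, 0, 0.008, 0],
    [0, 0, 0.008, 0]
  ]
}}

```text
time: 11.23
tool_pos: [0.6766, 0.0944, 0.0821]
tool_rot: [0.001, 0.996, -0.087, -0.001]
contact_force: [-15.8, -2.8, 25.7]
gripper_width: 0.001
```

All four pads are home (back: stop at 82.1, 30 N). Now I'll lift, hover over the lock landing and check.

{"method": "jog_arm", "body": {
  "targets": [
    [0, 0, -0.025, 0],
    [0, 0, -0.05, 0],
    [-0.037, -0.012, -0.05, 0],
    [-0.074, -0.024, -0.05, 0],
    [-0.11, -0.035, -0.05, 0]
  ]
}}

```text
time: 11.65
tool_pos: [0.5741, 0.1489, 0.1263]
tool_rot: [-0.0, 0.996, -0.088, 0.001]
contact_force: [-0.1, 0.5, 1.0]
gripper_width: -0.0
```

{"method": "jog_arm", "body": {
  "targets": [
    [0, 0, 0, 0],
    [0, 0, 0.015, 0],
    [0, 0, 0.024, 0],
    [0, 0, 0.024, 0]
  ]
}}

```text
time: 11.98
tool_pos: [0.5732, 0.1478, 0.099]
tool_rot: [0.0, 0.996, -0.088, -0.002]
contact_force: [-0.7, -0.3, -0.3]
gripper_width: 0.002
```

```bash
python3 -c "
from h import *
where('lock','rib')
i=cams.grab_frame('side')[:,:,::-1]
a=cv2.resize(i[170:270,215:335],None,fx=6,fy=6,interpolation=cv2.INTER_CUBIC)
cv2.imwrite('pics/side5.png',cv2.convertScaleAbs(a,alpha=1.3))"
```

```text
t 11.9833 box xy mm [-27.4  35.5] z 99.0 yaw err 0.02 F [-0.7 -0.3 -0.3]
lock tool shift mm 3.4 0.5 down -15.0
rib tool shift mm 57.4 -26.5 down -14.0
```

View pics/side5.png

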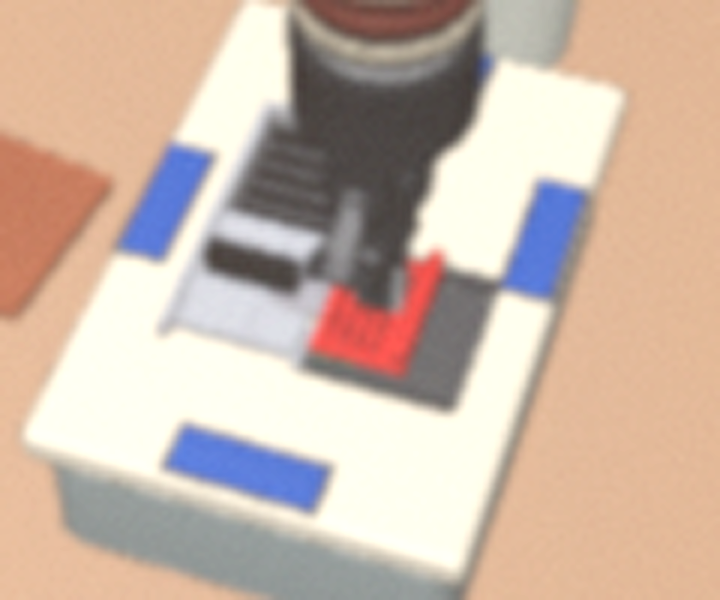

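The tip is over the red landing at crop (375,300), inside the ridge that runs (437,255)–(405,365). The shutter is still open, and no yellow shows under the pads. I'll nudge 3 mm towards +x and press.

{"method": "jog_arm", "body": {
  "targets": [
    [0.003, 0, 0, 0],
    [0.003, 0, 0.004, 0],
    [0.003, 0, 0.008, 0],
    [0.003, 0, 0.011, 0],
    [0.003, 0, 0.013, 0]
  ]
}}

```text
time: 12.45
tool_pos: [0.5792, 0.1465, 0.0896]
tool_rot: [-0.0, 0.996, -0.089, 0.001]
contact_force: [-0.6, -0.1, 6.6]
gripper_width: 0.002
```

{"method": "jog_arm", "body": {
  "targets": [
    [0, 0, 0.002, 0],
    [0, 0, 0.004, 0],
    [0, 0, 0.004, 0]
  ]
}}

```text
time: 12.7
tool_pos: [0.5796, 0.1465, 0.0872]
tool_rot: [-0.0, 0.996, -0.089, 0.001]
contact_force: [-3.2, -1.3, 10.4]
gripper_width: 0.001
```

```bash
python3 -c "
from h import *
where('lock')"
```

```text
t 12.7 box xy mm [-20.9  35.4] z 87.2 yaw err -0.07 F [-3.2 -1.3 10.4]
lock tool shift mm -3.1 0.4 down -26.8
```

It's at the stop (87.2, 10 N). Now I'll slide towards −x.

{"method": "jog_arm", "body": {
  "targets": [
    [-0.004, 0, 0, 0],
    [-0.008, 0, 0, 0],
    [-0.011, 0, 0, 0],
    [-0.014, 0, 0, 0],
    [-0.017, 0, 0, 0]
  ]
}}

```text
time: 13.12
tool_pos: [0.5645, 0.1492, 0.0877]
tool_rot: [-0.0, 0.996, -0.089, 0.004]
contact_force: [1.9, -2.1, 8.3]
gripper_width: 0.005
```

```bash
python3 -c "
from h import *
where('lock')"
```

```text
t 13.1167 box xy mm [-36.3  35.4] z 87.7 yaw err -0.08 F [ 1.9 -2.1  8.3]
lock tool shift mm 12.3 0.4 down -26.3
```

{"method": "jog_arm", "body": {
  "targets": [
    [-0.003, 0, 0.001, 0],
    [-0.006, 0, 0.001, 0],
    [-0.009, 0, 0.001, 0],
    [-0.012, 0, 0.001, 0],
    [-0.015, 0, 0.001, 0]
  ]
}}

```text
time: 13.53
tool_pos: [0.5514, 0.1521, 0.0877]
tool_rot: [-0.001, 0.996, -0.089, 0.006]
contact_force: [6.3, -1.4, 7.6]
gripper_width: 0.003
```

{"method": "jog_arm", "body": {
  "targets": [
    [-0.002, 0, 0, 0],
    [-0.004, 0, 0, 0],
    [-0.006, 0, 0, 0],
    [-0.006, 0, 0, 0]
  ]
}}

```text
time: 13.87
tool_pos: [0.5499, 0.1524, 0.0899]
tool_rot: [-0.001, 0.996, -0.089, 0.011]
contact_force: [16.0, -3.5, 6.1]
gripper_width: 0.001
```

```bash
python3 -c "
from h import *
where('lock')"
```

```text
t 13.8667 box xy mm [-51.2  36. ] z 89.9 yaw err -0.09 F [16.  -3.5  6.1]
lock tool shift mm 27.2 1.0 down -24.1
```

{"method": "jog_arm", "body": {
  "targets": [
    [0, 0, 0.002, 0],
    [0, 0, 0.004, 0],
    [0, 0, 0.004, 0],
    [0, 0, 0.004, 0]
  ]
}}

```text
time: 14.2
tool_pos: [0.55, 0.1525, 0.0872]
tool_rot: [-0.001, 0.996, -0.089, 0.011]
contact_force: [11.2, -3.6, 14.0]
gripper_width: 0.003
```

```bash
python3 -c "
from h import *
where('lock')
i=cams.grab_frame('side')[:,:,::-1]
a=cv2.resize(i[170:270,215:335],None,fx=6,fy=6,interpolation=cv2.INTER_CUBIC)
cv2.imwrite('pics/side6.png',cv2.convertScaleAbs(a,alpha=1.3))"
```

```text
t 14.2 box xy mm [-51.1  36.1] z 87.2 yaw err -0.09 F [11.2 -3.6 14. ]
lock tool shift mm 27.1 1.1 down -26.8
```

View pics/side6.png

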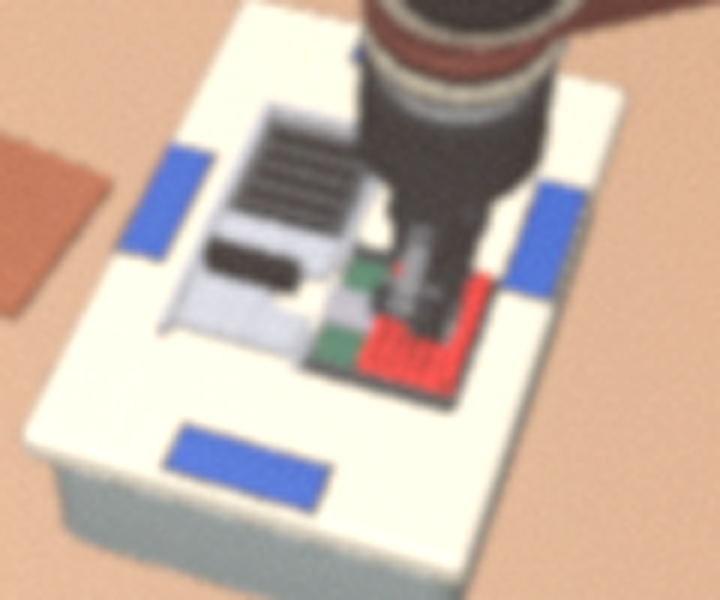

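Green now shows and the red plate is against the end of its recess. I'll give one more push at full depth, then unload and lift.

{"method": "jog_arm", "body": {
  "targets": [
    [-0.002, 0, 0.001, 0],
    [-0.003, 0, 0.001, 0],
    [-0.003, 0, 0.001, 0]
  ]
}}

```text
time: 14.5
tool_pos: [0.5499, 0.1525, 0.0872]
tool_rot: [-0.001, 0.996, -0.089, 0.015]
contact_force: [19.8, -5.7, 10.3]
gripper_width: 0.002
```

```bash
python3 -c "
from h import *
where('lock')"
```

```text
t 14.5 box xy mm [-51.2  36.1] z 87.2 yaw err -0.1 F [19.8 -5.7 10.3]
lock tool shift mm 27.2 1.1 down -26.8
```

{"method": "jog_arm", "body": {
  "targets": [
    [0, 0, -0.006, 0],
    [0, 0, -0.012, 0],
    [0, 0, -0.016, 0],
    [0.008, 0, -0.017, 0],
    [0.01, 0, -0.03, 0]
  ]
}}

```text
time: 14.92
tool_pos: [0.5487, 0.151, 0.1066]
tool_rot: [0.001, 0.996, -0.089, 0.0]
contact_force: [-0.9, -0.7, 0.1]
gripper_width: 0.001
```

{"method": "jog_arm", "body": {
  "targets": [
    [0, 0, -0.025, 0],
    [0.025, -0.015, -0.025, 0],
    [0.05, -0.03, -0.025, 0],
    [0.072, -0.032, -0.02, 0],
    [0.072, -0.032, -0.02, 0]
  ]
}}

```text
time: 15.33
tool_pos: [0.6267, 0.1706, 0.1277]
tool_rot: [0.0, 0.996, -0.089, 0.0]
contact_force: [-1.3, -0.0, -0.3]
gripper_width: -0.003
```

```bash
python3 -c "
from h import *
where('rib')
i=cams.grab_frame('side')[:,:,::-1]
a=cv2.resize(i[170:270,215:335],None,fx=6,fy=6,interpolation=cv2.INTER_CUBIC)
cv2.imwrite('pics/side7.png',cv2.convertScaleAbs(a,alpha=1.3))"
```

```text
t 15.3333 box xy mm [21.2 67.3] z 127.7 yaw err -0.1 F [-1.3 -0.  -0.3]
rib tool shift mm 8.8 5.3 down 14.7
```

View pics/side7.png

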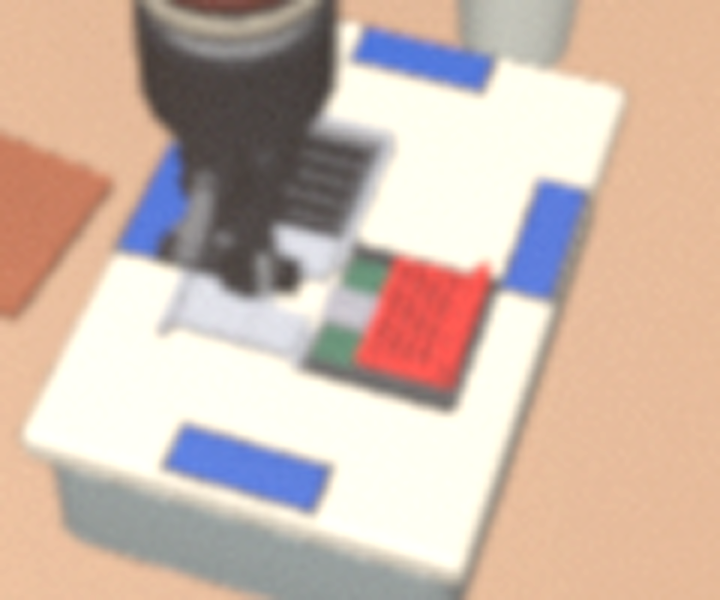

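The lock stayed at its free end with the plate sprung up, and the tip at crop (240,290) hovers on the +y side of the rib. I'll lower behind the rib and push.

{"method": "jog_arm", "body": {
  "targets": [
    [0.006, 0, 0.01, 0],
    [0.006, 0, 0.02, 0],
    [0.006, 0, 0.028, 0],
    [0.006, 0, 0.034, 0],
    [0.006, 0, 0.034, 0]
  ]
}}

```text
time: 15.8
tool_pos: [0.628, 0.1696, 0.0918]
tool_rot: [0.0, 0.996, -0.089, -0.002]
contact_force: [-0.5, 0.1, -0.1]
gripper_width: -0.001
```

```bash
python3 -c "
from h import *
where('rib')"
```

```text
t 15.8 box xy mm [22.7 66.6] z 91.8 yaw err -0.06 F [-0.5  0.1 -0.1]
rib tool shift mm 7.3 4.6 down -21.2
```

{"method": "jog_arm", "body": {
  "targets": [
    [0.004, 0.003, 0, 0],
    [0.006, 0.008, 0, 0],
    [0.006, 0.012, 0, 0],
    [0.006, 0.016, 0, 0],
    [0.006, 0.02, 0, 0]
  ]
}}

```text
time: 16.22
tool_pos: [0.6334, 0.1499, 0.0955]
tool_rot: [-0.002, 0.996, -0.089, 0.001]
contact_force: [3.2, 5.7, -0.0]
gripper_width: -0.001
```

{"method": "jog_arm", "body": {
  "targets": [
    [0, 0.005, 0, 0],
    [0, 0.01, 0, 0],
    [0, 0.015, 0, 0],
    [0, 0.02, 0, 0],
    [0, 0.025, 0, 0]
  ]
}}

```text
time: 16.63
tool_pos: [0.6291, 0.1254, 0.0956]
tool_rot: [-0.002, 0.996, -0.089, 0.002]
contact_force: [1.7, 5.6, -0.6]
gripper_width: 0.003
```

```bash
python3 -c "
from h import *
where('rib')"
```

```text
t 16.6333 box xy mm [31.5 23.3] z 95.6 yaw err -0.06 F [ 1.7  5.6 -0.6]
rib tool shift mm -1.5 -38.7 down -17.4
```

{"method": "jog_arm", "body": {
  "targets": [
    [0, 0.005, 0, 0],
    [0, 0.01, 0, 0],
    [0, 0.014, 0, 0],
    [0, 0.018, 0, 0],
    [0, 0.022, 0, 0]
  ]
}}

```text
time: 17.05
tool_pos: [0.6252, 0.1038, 0.0956]
tool_rot: [-0.002, 0.996, -0.089, 0.002]
contact_force: [2.8, 5.2, -1.1]
gripper_width: 0.001
```

{"method": "jog_arm", "body": {
  "targets": [
    [0, 0.003, 0, 0],
    [0, 0.006, 0, 0],
    [0, 0.008, 0, 0],
    [0, 0.01, 0, 0],
    [0, 0.01, 0, 0]
  ]
}}

```text
time: 17.47
tool_pos: [0.6238, 0.0955, 0.0956]
tool_rot: [-0.003, 0.996, -0.089, 0.002]
contact_force: [3.2, 9.1, -1.0]
gripper_width: -0.002
```

```bash
python3 -c "
from h import *
where('rib')"
```

```text
t 17.4667 box xy mm [31.5 -7.1] z 95.6 yaw err -0.08 F [ 3.2  9.1 -1. ]
rib tool shift mm -1.5 -69.1 down -17.4
```

{"method": "jog_arm", "body": {
  "targets": [
    [0, 0.001, 0, 0],
    [0, 0.003, 0, 0],
    [0, 0.003, 0, 0],
    [0, 0.003, 0, 0]
  ]
}}

```text
time: 17.8
tool_pos: [0.6237, 0.0952, 0.0957]
tool_rot: [-0.006, 0.996, -0.088, 0.003]
contact_force: [6.1, 16.0, -3.0]
gripper_width: -0.001
```

```bash
python3 -c "
from h import *
where('rib')"
```

```text
t 17.8 box xy mm [31.5 -7.4] z 95.7 yaw err -0.04 F [ 6.1 16.  -3. ]
rib tool shift mm -1.5 -69.4 down -17.3
```

That's the shutter's hard stop (17 N, no further motion). I'll back off, lift and withdraw, then check.

{"method": "jog_arm", "body": {
  "targets": [
    [0, -0.008, 0, 0],
    [0, -0.018, 0, 0],
    [0, -0.018, -0.03, 0],
    [0, -0.018, -0.07, 0],
    [0, -0.018, -0.1, 0]
  ]
}}

```text
time: 18.22
tool_pos: [0.625, 0.1077, 0.1966]
tool_rot: [0.0, 0.996, -0.089, 0.0]
contact_force: [1.4, 0.9, 0.8]
gripper_width: -0.0
```

{"method": "jog_arm", "body": {
  "targets": [
    [-0.03, 0.03, -0.02, 0],
    [-0.06, 0.06, -0.02, 0],
    [-0.09, 0.09, -0.02, 0],
    [-0.12, 0.12, -0.02, 0],
    [-0.14, 0.14, -0.02, 0]
  ]
}}

```text
time: 18.63
tool_pos: [0.4605, -0.0065, 0.2147]
tool_rot: [0.001, 0.996, -0.089, -0.0]
contact_force: [-0.2, -1.2, -0.1]
gripper_width: 0.001
```

{"method": "jog_arm", "body": {
  "targets": [
    [-0.02, 0.03, 0, 0],
    [-0.03, 0.06, 0, 0],
    [-0.03, 0.09, 0, 0],
    [-0.03, 0.12, 0, 0],
    [-0.03, 0.12, 0, 0]
  ]
}}

```text
time: 19.05
tool_pos: [0.4107, -0.1221, 0.2151]
tool_rot: [0.001, 0.996, -0.092, 0.0]
contact_force: [-0.4, 1.4, 0.1]
gripper_width: -0.003
```

```bash
python3 -c "
from h import *
where()
i=cams.grab_frame('side')[:,:,::-1]
j=cams.grab_frame('top')[:,:,::-1]
cv2.imwrite('pics/topE.png',j)
a=cv2.resize(i[165:275,180:335],None,fx=3.8,fy=3.8,interpolation=cv2.INTER_CUBIC)
b=cv2.resize(j[110:260,110:345],None,fx=3,fy=3)[:,:]
a=cv2.resize(a,(600,426))[:300]
cv2.imwrite('pics/end.png',np.vstack([cv2.resize(a,(600,300)),cv2.resize(b,(600,300))]))
def rel(img):
    A=cv2.imread(img)[:,:,::-1].copy(); out=[]
    return A
A=rel('pics/top0.png');Bm=rel('pics/topE.png')
d=cv2.absdiff(A,Bm).max(2)
for n,(x,y,w) in dict(bowl=(144,198,25),beaker=(317,223,22),tile=(250,138,25)).items():
    print(n,d[y-w:y+w,x-w:x+w].mean().round(1),(d[y-w:y+w,x-w:x+w]>40).sum())
"
```

```text
t 19.05 box xy mm [-140.1 -258.7] z 215.1 yaw err -0.41 F [-0.4  1.4  0.1]
bowl 5.8 0
beaker 16.0 268
tile 5.8 0
```

View pics/end.png

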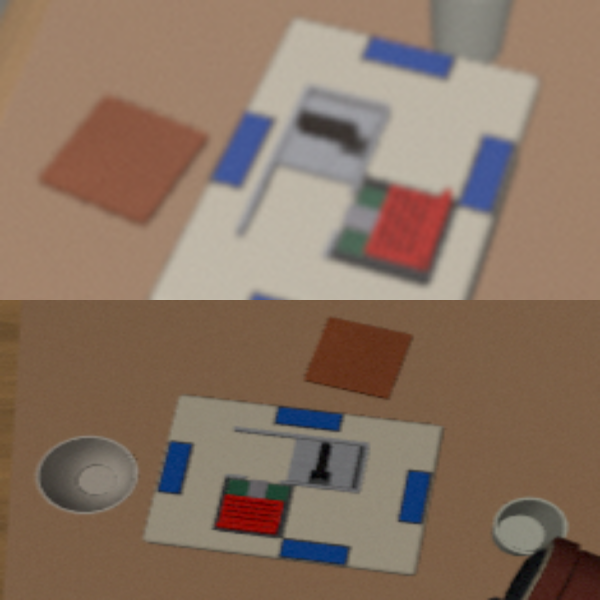

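The end picture shows the vent covered by the shutter with its rib near the −y end (top view, crop (322,462)). The lock is at its free end with green showing, and all four pads are flush. The beaker at crop (530,525) maps to (317,223), unchanged; its pixel difference comes from the arm overlapping it. Handing in.

```bash
python3 -c "
from plant import manip
print(manip.job_done())"
```

```text
the job is handed in; nothing more can be done
None
```

The job is handed in at about 19 s on the robot clock. The box is closed: all four seal pads are home, the lock is at its free end, and the shutter is fully shut over the vent.

- **Seal pads:** I pressed right, front, left and back in that order, with the vent open. All four stopped at the same height (reported z 82.1–82.2 mm) while the force rose to about 25–30 N.
- **Lock:** I held it at its 6 mm stop and slid it to a hard stop, where about 20 N gave no further movement. During the slide the plate rose to about 3.4 mm depth near the end, so I pressed it back down and pushed again. Green shows, and the plate sprang up and stayed.
- **Shutter:** I pushed the rib to its hard stop, at about 17 N. The last picture shows the vent covered.
- **Bowl, beaker and tile:** The bowl and tile are unchanged in the image comparison. The beaker's patch did differ, because the arm partly overlaps it, but its centre is at the same pixel, (317,223).

Three readings disagreed:

- **Tool height:** The reported tool height was about 21 mm lower than where the fingertips actually touched, so I pressed by force and by the stop height.
- **Force direction:** Vertical presses read as tilted by about 30°, so I judged by the size of the force.
- **Lock stop position:** The lock's stop came about 3 mm earlier in x than I had calculated. I took this as error in the box position and finger width.

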